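Pack the sealed vessels into the bench carrier

TASK

Pack the carrier for transport, each vessel standing upright on the floor of its own bay: the capped white bottle in the large bay, the brown bottle in the middle-sized bay, and the two wide tubes from the rack in the two small bays, one in each. Leave the slim tubes in the rack and the uncapped white bottle where they are, and neither drop nor tip over any of them.

Things in the scene. Friction and masses are not known exactly. Their poses are not given: they have to be found in the camera images.
- carrier: Grey block fixed to the worktop, 84 x 253 x 42 mm, a steel grip at each end, to the robot's left or right. Origin: centre of underside; z up, y along its length (roughly world y). Four square bays open above, in a row at x = 0, floors 6 mm above the origin: large 74 mm wide at y = -84.5 mm, middle-sized 62 mm at y = -11.5, two small 46 mm at y = +47.5 and +98.5.
- rack: Blue two-row tube rack fixed to the worktop, 88 x 205 x 62 mm, on the other side from the carrier. Origin: centre of its underside; z up, y along its length (roughly world y). Wide holes in the row at x = +20 mm, narrow ones at x = -22 mm. Tubes stand in it 4 mm above the worktop and lift straight out. The centrifuge between rack and carrier is 0.2 m high: carry over it.
- tube_a: Wide screw-capped centrifuge tube (one of two alike), 117 mm long, body 29 mm and cap 32 mm in diameter, 45 g, upright in a wide rack hole, standing 59 mm proud of the rack; can be gripped 85 to 105 mm above its lower end. Origin: centre of its lower end; z up along the tube.
- tube_b: The other wide screw-capped centrifuge tube, same as tube_a.
- slim_a: Slim screw-capped centrifuge tube, 120 mm long, cap 20 mm in diameter, in a narrow rack hole; a look-alike that stays. Origin: centre of its lower end; z up.
- slim_b: A second slim tube like slim_a, in another narrow rack hole; it stays too.
- white_bottle: White plastic bottle closed with a screw cap, body 58 mm in diameter, 113 mm high in all, 150 g, standing on the worktop. Its body can be gripped 50 to 90 mm above its underside. Origin: centre of its underside; z up.
- amber_bottle: Small brown bottle with black cap, 48 mm in diameter, 95 mm high, 100 g, standing on the worktop. Can be gripped 50 to 80 mm above its underside. Origin: centre of its underside; z up.
- open_bottle: White plastic bottle without any cap (open threaded mouth), 70 mm in diameter, 132 mm high; a look-alike that stays. Origin: centre of its underside; z up.
There are look-alikes about, which are no part of the job. Leave any blue look-alike of the slim_b alone.

How it is judged:
By the outcome, as a careful person would: the job done as asked, in the order asked, and still so for the second after the job is handed in, with the robot touching nothing.
It also fails if it takes over 138 s, if anything falls off the work surface, if the arm or the gripper's body presses on something with over 40 N, if the wrist force passes 120 N, or if a joint passes its speed limit or range.

ROBOT

A 6-joint arm with a two-finger parallel gripper is mounted at the origin on the work surface; the furniture and walls round the work are solid. World frame = base frame: x ahead of the robot, y to its left, z up, the work surface at z = 0. Lengths are in mm, angles in rad, forces in N, time in s.
With the tool pointing down it reaches from about 275 to 850 mm from the base axis. Payload 5.2 kg.
Tool frame: the origin (TCP) lies midway between the tips of the shut fingers; the grasp point (between the pads) lies 19 mm behind it; z points along the fingers, y is the line along which they close (so a half turn about z gives the same grasp; the last joint's range is limited). The gripper opens to 85 mm and grips with 20 to 120 N. Pads are 22 mm wide; open, the fingers measure 114 mm over their backs; the gripper's body (76 mm by 85 mm) begins 54 mm behind the grasp point. The pads swing forward as they close: fully open they stand 13 mm farther back than shut.
Start: joints at [1.058, 0.259, 1.535, -0, 1.348, -0.203], TCP at [167.656, 523.829, 231.31] pointing down, gripper open.
Joint ranges: [-3.14, 3.14], [-0.91, 2.08], [0.19, 2.58], [-1.22, 4.36], [0.22, 2.71], [-3.12, 3.12]. Speed limits (rad/s): [2.57, 2.57, 3.14, 3.14, 3.14, 3.14].

INTERFACE

Orientations are given as a unit quaternion [w, x, y, z].
In Python, from station import bot gives the robot as it stands.
- The arm moves only by the shell command python3 -m crank 'ROWS' [OPENING] [FORCE]. ROWS is JSON, one flat list of numbers, 6 for each row, row after row: the shift along the tool's x, y, z in cm, then the turn, a rotation vector about the tool's x, y, z in rad. In form: [dx, dy, dz, wx, wy, wz, dx, dy, dz, wx, wy, wz, ...]. A call has 1 to 20 rows; each row is the pose to reach, as a shift and turn from the pose commanded when the call began, along the tool's axes at that moment; what a row does not reach only later rows make up. A row lasts 1/12 s, in which the tool goes at most 41.7 mm and 7.16 degrees, less where a joint would pass 70% of its speed; a pose out of reach is approached as far as the arm can. A call with a gripper value outside its range is refused whole. OPENING is the finger opening in cm, from 0 to 8.54, set as the call begins (- or left out, the last holds). The fingers move at their own pace and stop on an object; FORCE is the grip in N (left out, the last holds). Time passes only in rows, so rows that repeat a pose let the fingers close. It gives the time, the measured TCP pose, the force, the opening and the grip force at its end, in the units of the state.
- bot.observe(): the state, without advancing time (a new reading comes with each control period).
- bot.read_camera(name): name is "scene" or "top"; returns the picture (420x560x3 uint8, red, green, blue); there is no depth.
- bot.camera_params(name): a dict with "K" (3x3 intrinsics, pixels), "view" (4x4, takes a point from world to camera coordinates). Camera axes: x right, y down, z forward; pixel columns grow to the right and rows downward; lengths in mm; the calibration is good to about 2 mm. A picture is of the moment at which its call begins. camera_params takes no time and is no camera call.
- bot.hand_in(): hands the job in; it is judged then, once.
The state is a dict: "t": time; "joints": joint angles; "joint_vel": joint speeds; "joint_efforts": joint torques, N m; "ee_pos": TCP position; "tool_rot": TCP orientation; "contact_force": force on the tool from outside, world axes, zero at the start; "ft_torque": the same for the moment, N m; "gripper_width": finger opening in mm; "grip_force": force on a finger pad.
Only numpy, scipy, OpenCV 4.12 (cv2) and the standard library are available. Lean on these libraries where they do the work, as an engineer would, in place of code of your own. Each camera call takes 0.05 s, during which the arm holds its last target. There are 200 camera calls.

## Working session

There is one attempt and no reset: what is moved stays moved. The work goes in short steps, Python scripts to look and compute and a shell command to move; the robot and the scene stay as the last step left them, time stands still between calls to the robot, and variables do not carry over. Pictures are saved under pics/ and viewed, at most 17 in all, crops included, and the job is handed in when it is done.

```bash
mkdir -p pics; ls
python3 - <<'E'
from station import bot
import cv2
for n in("scene","top"):
    im=bot.read_camera(n); cv2.imwrite(f"pics/{n}0.png",cv2.resize(im[:,:,::-1],(800,600),interpolation=cv2.INTER_CUBIC))
    p=bot.camera_params(n); print(n,p["K"],p["view"])
print(bot.observe())
E
```

```text
pics
scene [[399.29116552   0.         281.42622936]
 [  0.         399.29116552 207.46939651]
 [  0.           0.           1.        ]] [[ 9.92058052e-02  9.95007205e-01  1.09027223e-02 -7.64970298e+01]
 [ 5.09148703e-01 -4.13440227e-02 -8.59684983e-01 -2.21667856e+02]
 [-8.54941990e-01  9.08368479e-02 -5.10708196e-01  1.49898499e+03]
 [ 0.00000000e+00  0.00000000e+00  0.00000000e+00  1.00000000e+00]]
top [[447.15062703   0.         275.94500891]
 [  0.         447.15062703 202.88692495]
 [  0.           0.           1.        ]] [[-5.82143158e-03 -9.99978864e-01 -2.89529001e-03  2.94529435e+01]
 [-9.78472519e-01  6.29348766e-03 -2.06281173e-01  4.95514993e+02]
 [ 2.06295035e-01  1.63210997e-03 -9.78488475e-01  1.43743967e+03]
 [ 0.00000000e+00  0.00000000e+00  0.00000000e+00  1.00000000e+00]]
{'t': 0.1, 'joints': array([ 1.05821013e+00,  2.59274736e-01,  1.53599543e+00, -3.01493348e-05,
        1.34798286e+00, -2.02796859e-01]), 'joint_vel': array([-0.00118176, -0.00113296, -0.00174508, -0.00130824,  0.00065451,
       -0.00129835]), 'joint_efforts': array([ 1.46583814e-03, -4.46966279e+01, -2.91245949e+01, -5.44484337e-04,
        6.20570616e-03, -9.03082878e-06]), 'ee_pos': array([167.41762158, 523.39604808, 230.546588  ]), 'tool_rot': array([-2.76889903e-04,  1.54272674e-01,  9.88027961e-01, -7.82788010e-04]), 'contact_force': array([0.31128778, 0.57836468, 0.36211468]), 'ft_torque': array([ 0.01184715, -0.03879681,  0.06956742]), 'grip_force': 0.0, 'gripper_width': 85.41602342271841}
```

View pics/top0.png

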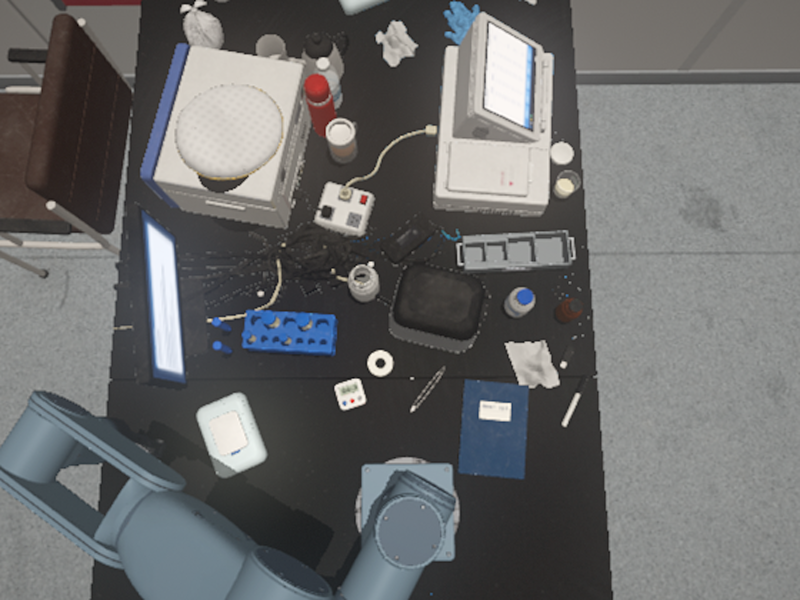

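View pics/scene0.png

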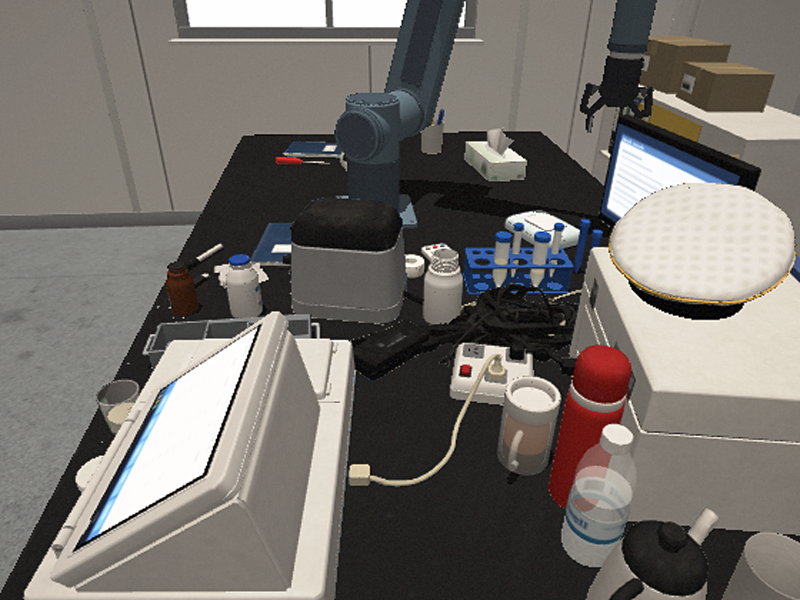

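The top view shows the rack (blue, 290,332 in the 800x600 picture), carrier (515,252), capped white bottle (520,302) and amber bottle (568,310). The uncapped bottle is at (364,283), and the centrifuge at (437,305). Next I'll enlarge crops of these.

Run:
```python
import cv2
from station import bot
t=bot.read_camera("top"); s=bot.read_camera("scene")
def crop(im,x,y,w,h,f,n): cv2.imwrite(f"pics/{n}.png",cv2.resize(im[y:y+h,x:x+w,::-1],None,fx=f,fy=f,interpolation=cv2.INTER_CUBIC))
crop(t,140,205,100,55,8,"rack_t"); crop(t,310,155,100,75,8,"car_t"); crop(s,95,165,140,100,5.6,"car_s"); crop(s,310,150,120,80,6.5,"rack_s")
```

```text
(no output)
```

View pics/rack_t.png

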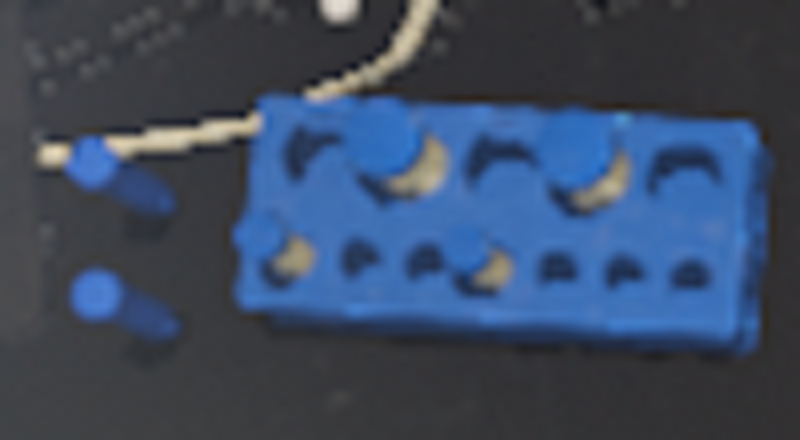

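View pics/car_t.png

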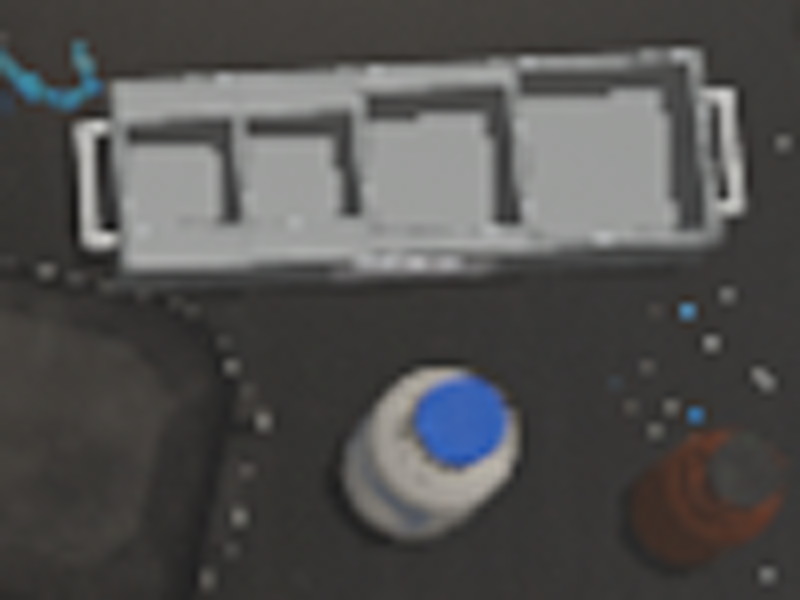

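View pics/car_s.png

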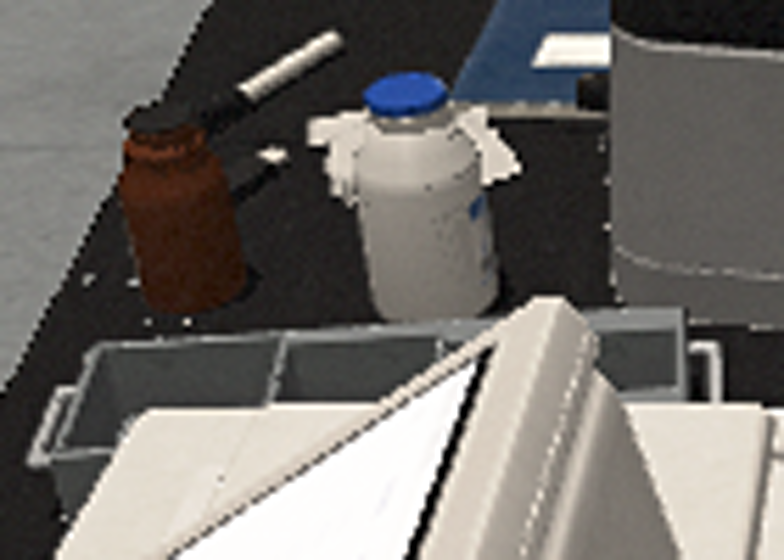

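View pics/rack_s.png

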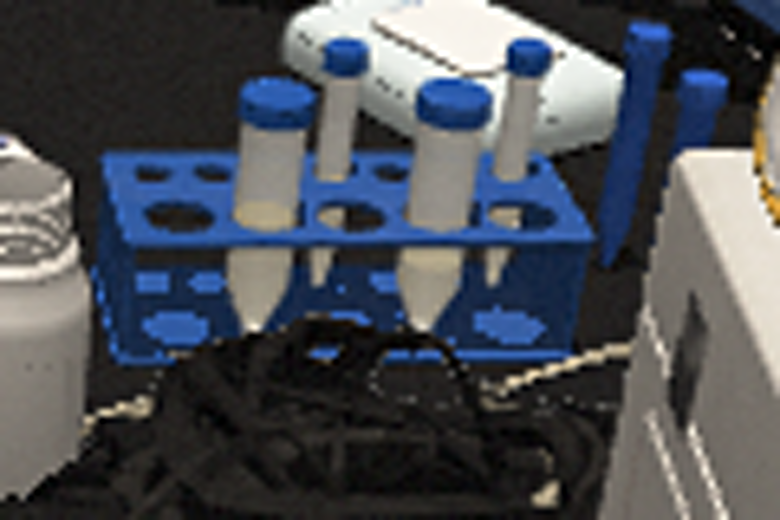

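Rack crop: wide-tube caps at (384,134) and (577,146), with the slim caps in the lower row and two blue look-alikes standing to the left. Carrier crop: top corners (115,85), (702,50), (718,240), (125,268); white cap (462,420); amber cap (745,470). The large bay is at the -y end. The two scene crops agree with this.

```bash
cat > h.py <<'E'
import numpy as np
from station import bot
from scipy.optimize import least_squares
P={n:bot.camera_params(n) for n in("top","scene")}
def proj(n,p):
    p=np.atleast_2d(p); V=P[n]["view"]; c=p@V[:3,:3].T+V[:3,3]; q=c@P[n]["K"].T; return q[:,:2]/q[:,2:]
def at(n,uv,z):
    return least_squares(lambda q:(proj(n,[*q,z])-uv).ravel(),[450,0]).x
def px(u,x0,y0,f): return (np.asarray(u,float)+.5)/f-.5+[x0,y0]
def state():
    from scipy.spatial.transform import Rotation as R
    o=bot.observe(); q=o["tool_rot"]; return o,R.from_quat([q[1],q[2],q[3],q[0]])
def rel(target,yaw_y):  # shift along tool axes in cm to put TCP at target; rot about tool axes so tool points down, closing axis at world angle yaw
    from scipy.spatial.transform import Rotation as R
    o,r=state(); t=yaw_y
    yt=np.array([np.cos(t),np.sin(t),0]); z=np.array([0,0,-1.]); x=np.cross(yt,z)
    g=R.from_matrix(np.c_[x,yt,z]); best=min([g,g*R.from_rotvec([0,0,np.pi])],key=lambda k:(r.inv()*k).magnitude())
    return np.round(r.inv().apply(np.array(target)-o["ee_pos"])/10,2),np.round((r.inv()*best).as_rotvec(),3)
E
cat > loc.py <<'E'
from h import *
R=(140,205,8);C=(310,155,8);S=(95,165,5.6);T=(310,150,6.5)
for n,a,b,z in [("tube1",(384,134),(280,88),121),("tube2",(577,146),(455,88),121),("white",(462,420),(405,90),113),("amber",(745,470),(160,115),95)]:
    ta=(384,0)
    r=R if n[0]=="t" else C; s=T if n[0]=="t" else S
    print(n,at("top",px(a,*r),z),at("scene",px(b,*s),z))
def fit(cor,off,w,l,h):
    X=np.array([[w/2,l/2],[w/2,-l/2],[-w/2,-l/2],[-w/2,l/2]])
    q=px(cor,*off)
    def P3(p):
        c,s=np.cos(p[2]),np.sin(p[2]); return np.c_[X@np.array([[c,s],[-s,c]])+p[:2],[h]*4]
    r=least_squares(lambda p:(proj("top",P3(p))-q).ravel(),[*at("top",q.mean(0),h),0]); return r
c=fit([(115,83),(702,50),(718,240),(125,268)],C,84,253,42); print("carrier",c.x,c.fun.round(1))
k=fit([(262,98),(757,125),(735,333),(240,306)],R,88,205,62); print("rack",k.x,k.fun.round(1))
for p,Y in((c.x,(-84.5,-11.5,47.5,98.5)),):
    for y in Y: print("bay",y,p[0]-np.sin(p[2])*y,p[1]+np.cos(p[2])*y)
for i in(1,2):
    pass
E
python3 loc.py
```

```text
tube1 [423.61735543 304.73275477] [418.34040611 231.14816834]
tube2 [418.35974898 228.68032414] [423.96225976 305.65008384]
white [ 467.31497524 -264.33375922] [ 470.94262605 -263.78094484]
amber [ 449.70774927 -380.65457561] [ 451.78635292 -379.41176131]
carrier [ 5.94323531e+02 -2.64517498e+02  4.43390668e-02] [-0.5 -0.5 -0.   0.   0.6  0.1 -0.   0.3]
rack [ 3.99926502e+02  2.68836025e+02 -6.36301690e-02] [-0.3 -0.4  0.  -0.3  0.7  0.5 -0.4  0.2]
bay -84.5 598.0689548445865 -348.93445033296723
bay -11.5 594.833263411921 -276.00619585671797
bay 47.5 592.2181155416846 -217.06418196495483
bay 98.5 589.9575639928361 -166.11430555004094
```

```bash
python3 -c "
from h import *
print(rel((469,-264,300),0.044)); print(rel((300,200,330),0.6)); print(state()[1].as_matrix().round(3))"
```

```text
(array([-52.72, -65.82,  -6.86]), array([-1.000e-03,  0.000e+00,  1.217e+00]))
(array([-22.48, -26.79,  -9.9 ]), array([-0.001,  0.   ,  0.661]))
[[-0.952  0.305 -0.001]
 [ 0.305  0.952 -0.001]
 [ 0.    -0.001 -1.   ]]
```

```bash
python3 -m crank '[0,0,-4,0,0,0, -2,-3,-7,0,0,0.1, -5,-6,-9,0,0,0.2, -8,-9,-9,0,0,0.3, -11,-12,-9,0,0,0.4, -14,-16,-9,0,0,0.5, -17,-20,-9,0,0,0.6, -20,-24,-9,0,0,0.7, -23,-27,-9,0,0,0.8, -26,-31,-9,0,0,0.9, -29,-34,-9,0,0,1.0, -31.5,-38,-9,0,0,1.1, -34,-41,-9,0,0,1.2, -37,-45,-9,0,0,1.217, -40,-49,-9,0,0,1.217, -43,-53,-9,0,0,1.217, -46,-57,-9,0,0,1.217, -49,-61,-8.5,0,0,1.217, -51.5,-64.2,-8,0,0,1.217, -52.7,-65.8,-7,0,0,1.217]' 8.5; python3 -c "
from h import *
print(rel((469,-264,300),0.044)); print(rel((469,-264,50),0.044),state()[0]['joints'])"
```

```text
t: 1.87
ee_pos: [447.0, -202.6, 311.4]
tool_rot: [0.001, 0.692, 0.722, 0.0]
contact_force: [0.6, 0.0, 0.9]
gripper_width: 85.3
grip_force: 0.0
(array([-6.23,  1.93,  1.15]), array([ 0.001,  0.001, -0.001]))
(array([-6.21,  1.9 , 26.15]), array([ 0.001,  0.001, -0.001])) [-6.53388533e-01  1.05728851e-01  1.52943320e+00  1.61592423e-04
  1.50500159e+00 -6.96606576e-01]
```

```bash
python3 -m crank '[0,0,0,0,0,0, 0,0,0,0,0,0, 0,0,0,0,0,0]'; python3 -c "
from h import *
print(rel((469,-264,51),0.044))"
```

```text
t: 2.12
ee_pos: [446.2, -199.8, 310.6]
tool_rot: [-0.001, 0.692, 0.722, 0.0]
contact_force: [-0.7, -0.4, 0.0]
gripper_width: 84.9
grip_force: 0.0
(array([-6.55,  2.03, 25.94]), array([-0.001, -0.001, -0.001]))
```

```bash
python3 -m crank '[-3,1,0,0,0,0, -5.5,1.8,2,0,0,0, -6.5,2,5,0,0,0, -6.55,2,9,0,0,0, -6.55,2,12.5,0,0,0, -6.55,2,15.5,0,0,0, -6.55,2,18.5,0,0,0, -6.55,2,21,0,0,0, -6.55,2,23.5,0,0,0, -6.55,2,25,0,0,0, -6.55,2,25.8,0,0,0, -6.55,2,25.9,0,0,0, -6.55,2,25.9,0,0,0, -6.55,2,25.9,0,0,0]'
python3 - <<'E'
from h import *
import cv2
print(rel((469,-264,51),0.044))
t=bot.read_camera("top");s=bot.read_camera("scene")
a=cv2.resize(t[150:250,320:420,::-1],(400,400),interpolation=2);b=cv2.resize(s[140:240,100:200,::-1],(400,400),interpolation=2)
cv2.imwrite("pics/g1.png",cv2.hconcat([a,b]))
E
```

```text
t: 3.28
ee_pos: [470.4, -264.9, 53.6]
tool_rot: [0.001, 0.691, 0.723, 0.0]
contact_force: [0.2, -0.9, 0.9]
gripper_width: 85.0
grip_force: 0.0
(array([ 0.09, -0.14,  0.26]), array([0.002, 0.002, 0.001]))
```

View pics/g1.png

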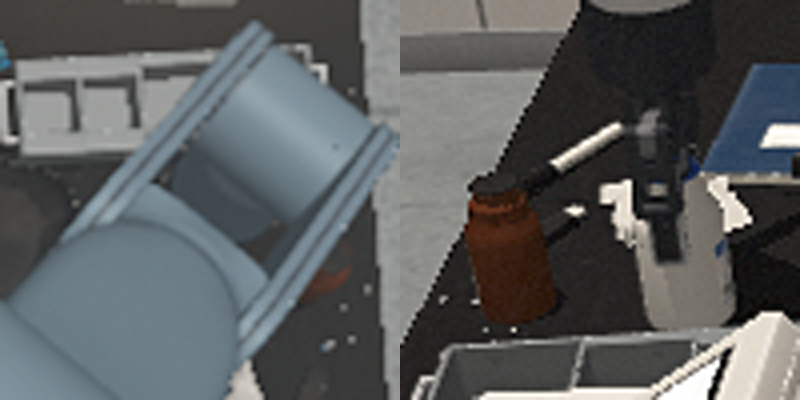

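The front finger stands on the bottle's mid-line once parallax is allowed for, so I'll close.

```bash
python3 -m crank '[0.05,-0.1,0,0,0,0, 0.05,-0.1,0,0,0,0, 0.05,-0.1,0,0,0,0, 0.05,-0.1,0,0,0,0, 0.05,-0.1,0,0,0,0, 0.05,-0.1,0,0,0,0, 0.05,-0.1,0,0,0,0, 0.05,-0.1,0,0,0,0, 0.05,-0.1,0,0,0,0, 0.05,-0.1,0,0,0,0]' 5 40;  python3 -m crank '[0,0,-0.5,0,0,0, 0,0,-2,0,0,0, 0,0,-4,0,0,0, 0,0,-6,0,0,0, 0,0,-8,0,0,0, 0,0,-8,0,0,0, 0,0,-8,0,0,0]'; python3 -c "
from h import *
print(rel((598.1,-348.9,135),0.044)); print(rel((598.1,-348.9,60),0.044))"
```

```text
t: 4.22
ee_pos: [468.4, -264.5, 52.9]
tool_rot: [0.0, 0.691, 0.722, -0.0]
contact_force: [-3.0, 0.2, 5.4]
gripper_width: 57.4
grip_force: 38.7
t: 4.8
ee_pos: [469.0, -264.7, 133.0]
tool_rot: [0.001, 0.691, 0.722, 0.0]
contact_force: [0.3, 1.4, -2.8]
gripper_width: 57.3
grip_force: 39.9
(array([-8.98, 12.53, -0.16]), array([ 0.002,  0.002, -0.   ]))
(array([-8.97, 12.52,  7.34]), array([ 0.002,  0.002, -0.   ]))
```

```bash
python3 -m crank '[-1,1.5,0,0,0,0, -3,4,0,0,0,0, -5,7,0,0,0,0, -7,9.5,0,0,0,0, -8.3,11.7,0,0,0,0, -9,12.5,0,0,0,0, -9,12.5,0,0,0,0, -9,12.5,1.5,0,0,0, -9,12.5,3,0,0,0]'; python3 -c "
from h import *
print(rel((598.1,-348.9,60),0.044))"
```

```text
t: 5.55
ee_pos: [596.6, -348.2, 100.8]
tool_rot: [-0.001, 0.691, 0.722, -0.0]
contact_force: [0.2, -0.2, -1.9]
gripper_width: 57.1
grip_force: 40.2
(array([-0.08,  0.15,  4.08]), array([-0.001, -0.001, -0.   ]))
```

```bash
python3 -m crank '[-0.05,0.1,0.8,0,0,0, -0.05,0.1,1.8,0,0,0, -0.05,0.1,2.8,0,0,0, -0.05,0.1,3.4,0,0,0, -0.05,0.1,3.8,0,0,0, -0.05,0.1,4.0,0,0,0, -0.05,0.1,4.05,0,0,0, -0.05,0.1,4.05,0,0,0]'
python3 - <<'E'
from h import *
import cv2
t=bot.read_camera("top");s=bot.read_camera("scene")
a=cv2.resize(t[140:220,320:420,::-1],(400,320),interpolation=2);b=cv2.resize(s[150:230+20,80:205,::-1],(400,320),interpolation=2)
cv2.imwrite("pics/p1.png",cv2.hconcat([a,b]))
E
```

```text
t: 6.22
ee_pos: [598.5, -349.3, 62.0]
tool_rot: [0.0, 0.691, 0.723, 0.0]
contact_force: [0.4, -0.1, -1.5]
gripper_width: 57.5
grip_force: 40.2
```

View pics/p1.png

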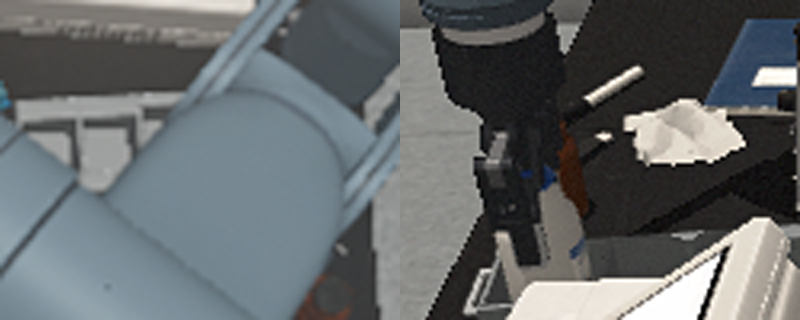

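The bottle is inside the large bay with its body below the rim. I'll lower the last 3 mm, release and lift.

```bash
python3 -m crank '[0,0,0.1,0,0,0, 0,0,0.2,0,0,0, 0,0,0.25,0,0,0, 0,0,0.25,0,0,0]';  python3 -m crank '[0,0,0,0,0,0, 0,0,0,0,0,0, 0,0,0,0,0,0, 0,0,0,0,0,0, 0,0,0,0,0,0]' 7.4; python3 -m crank '[0,0,-1,0,0,0, 0,0,-3,0,0,0, 0,0,-6,0,0,0, 0,0,-9,0,0,0, 0,0,-11,0,0,0, 0,0,-11,0,0,0, 0,0,-11,0,0,0]' 8; python3 -c "
from h import *
print(rel((450.5,-380,140),0.044)); print(rel((450.5,-380,53),0.044))"
```

```text
t: 6.65
ee_pos: [598.3, -349.0, 59.0]
tool_rot: [-0.0, 0.691, 0.723, 0.0]
contact_force: [-0.3, -0.3, -2.1]
gripper_width: 57.1
grip_force: 40.2
t: 7.07
ee_pos: [598.4, -349.2, 59.3]
tool_rot: [0.0, 0.691, 0.722, 0.0]
contact_force: [0.1, 0.2, -0.3]
gripper_width: 74.1
grip_force: 0.0
t: 7.65
ee_pos: [599.1, -349.7, 171.8]
tool_rot: [0.002, 0.691, 0.723, 0.0]
contact_force: [-0.1, 0.4, -0.7]
gripper_width: 80.1
grip_force: 0.0
(array([ -2.36, -14.99,   3.13]), array([0.003, 0.003, 0.   ]))
(array([ -2.33, -15.02,  11.83]), array([0.003, 0.003, 0.   ]))
```

```bash
python3 -m crank '[0,-1.5,0,0,0,0, -0.4,-4,0,0,0,0, -1,-7,0,0,0,0, -1.5,-10,0,0,0,0, -2,-12.5,0.5,0,0,0, -2.3,-14.5,2,0,0,0, -2.35,-15,4,0,0,0, -2.35,-15,6.5,0,0,0, -2.35,-15,9,0,0,0, -2.35,-15,10.8,0,0,0, -2.35,-15,11.7,0,0,0, -2.35,-15,12,0,0,0, -2.35,-15,12,0,0,0, -2.35,-15,12,0,0,0]'
python3 - <<'E'
from h import *
import cv2
print(rel((450.5,-380,50),0.044))
t=bot.read_camera("top");s=bot.read_camera("scene")
a=cv2.resize(t[140:220,320:420,::-1],(400,320),interpolation=2);b=cv2.resize(s[150:230+20,80:205,::-1],(400,320),interpolation=2)
cv2.imwrite("pics/g2.png",cv2.hconcat([a,b]))
E
```

```text
t: 8.82
ee_pos: [449.8, -379.5, 49.6]
tool_rot: [0.0, 0.691, 0.723, -0.0]
contact_force: [0.8, -0.3, -0.5]
gripper_width: 80.0
grip_force: 0.0
(array([-0.06,  0.06, -0.04]), array([0.   , 0.001, 0.   ]))
```

View pics/g2.png

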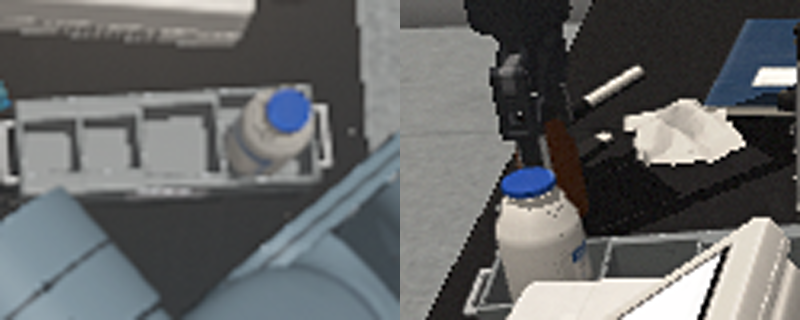

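The white bottle stands upright in the large bay and the fingers straddle the amber bottle. I'll grip and lift it.

```bash
python3 -m crank '[0,0,0,0,0,0, 0,0,0,0,0,0, 0,0,0,0,0,0, 0,0,0,0,0,0, 0,0,0,0,0,0, 0,0,0,0,0,0, 0,0,0,0,0,0, 0,0,0,0,0,0, 0,0,0,0,0,0, 0,0,0,0,0,0]' 4 35;  python3 -m crank '[0,0,-0.5,0,0,0, 0,0,-2,0,0,0, 0,0,-4,0,0,0, 0,0,-6,0,0,0, 0,0,-8,0,0,0, 0,0,-8,0,0,0, 0,0,-8,0,0,0]'; python3 -c "
from h import *
print(rel((450,-276,130),0.044)); print(rel((594.8,-276,130),0.044))"
```

```text
t: 9.75
ee_pos: [449.9, -379.6, 50.0]
tool_rot: [0.001, 0.691, 0.722, -0.0]
contact_force: [-0.9, 0.2, 6.2]
gripper_width: 47.5
grip_force: 36.3
t: 10.33
ee_pos: [449.8, -379.6, 129.9]
tool_rot: [0.001, 0.691, 0.722, -0.0]
contact_force: [-0.5, -0.1, -1.2]
gripper_width: 46.8
grip_force: 36.3
(array([10.35,  0.48, -0.03]), array([0.001, 0.002, 0.   ]))
(array([ 9.710e+00,  1.494e+01, -1.000e-02]), array([0.001, 0.002, 0.   ]))
```

```bash
python3 -m crank '[1.5,0,0,0,0,0, 4,0.2,0,0,0,0, 7,0.3,0,0,0,0, 9.5,0.5,0,0,0,0, 10.2,2.5,0,0,0,0, 10,5.5,0,0,0,0, 9.9,9,0,0,0,0, 9.8,12,0,0,0,0, 9.7,14,0,0,0,0, 9.7,14.9,0,0,0,0, 9.7,14.95,0,0,0,0, 9.7,14.95,1.5,0,0,0, 9.7,14.95,3,0,0,0, 9.7,14.95,3,0,0,0]'; python3 -c "
from h import *
print(rel((594.8,-276,57),0.044))"
```

```text
t: 11.5
ee_pos: [590.9, -274.2, 95.0]
tool_rot: [-0.004, 0.692, 0.722, -0.001]
contact_force: [-0.9, 0.1, -1.8]
gripper_width: 47.1
grip_force: 36.5
(array([-0.21,  0.41,  3.79]), array([-0.007, -0.005, -0.001]))
```

```bash
python3 -m crank '[0,0,0,0,0,0, 0,0,0,0,0,0, 0,0,0,0,0,0]';python3 -c "
from h import *
print(rel((594.8,-276,57),0.044))"
```

```text
t: 11.75
ee_pos: [594.5, -276.2, 100.1]
tool_rot: [0.001, 0.692, 0.722, 0.0]
contact_force: [-0.2, 0.2, -0.5]
gripper_width: 47.2
grip_force: 36.5
(array([0.02, 0.02, 4.31]), array([ 0.001,  0.001, -0.   ]))
```

```bash
python3 -m crank '[0,0,1,0,0,0, 0,0,2,0,0,0, 0,0,3,0,0,0, 0,0,3.7,0,0,0, 0,0,4.1,0,0,0, 0,0,4.3,0,0,0, 0,0,4.3,0,0,0, 0,0,4.3,0,0,0]'; python3 -m crank '[0,0,0.05,0,0,0, 0,0,0.1,0,0,0, 0,0,0.1,0,0,0]'; python3 -m crank '[0,0,0,0,0,0, 0,0,0,0,0,0, 0,0,0,0,0,0, 0,0,0,0,0,0, 0,0,0,0,0,0]' 6.4; python3 -m crank '[0,0,-1,0,0,0, 0,0,-3,0,0,0, 0,0,-6,0,0,0, 0,0,-9,0,0,0, 0,0,-13,0,0,0, 0,0,-17,0,0,0, 0,0,-21,0,0,0, 0,0,-24,0,0,0, 0,0,-26,0,0,0, 0,0,-26,0,0,0, 0,0,-26,0,0,0]'; python3 -c "
from h import *
print(rel((423,305.2,320),1.507)); print(rel((418,229.8,77),1.507)); print(state()[0]['joints'])"
```

```text
t: 12.42
ee_pos: [594.4, -275.6, 56.0]
tool_rot: [-0.0, 0.691, 0.723, -0.0]
contact_force: [-1.4, 0.7, 1.5]
gripper_width: 47.1
grip_force: 36.5
t: 12.67
ee_pos: [594.5, -275.6, 56.0]
tool_rot: [0.0, 0.691, 0.723, -0.0]
contact_force: [-2.6, 2.6, 7.4]
gripper_width: 47.0
grip_force: 37.3
t: 13.08
ee_pos: [594.6, -275.7, 54.8]
tool_rot: [-0.0, 0.691, 0.722, -0.0]
contact_force: [0.4, -0.2, -0.2]
gripper_width: 64.0
grip_force: 0.0
t: 14.0
ee_pos: [595.0, -275.9, 317.4]
tool_rot: [0.002, 0.691, 0.723, 0.0]
contact_force: [-0.0, 0.6, -1.2]
gripper_width: 64.0
grip_force: 0.0
(array([ 58.81, -14.62,  -0.45]), array([ 1.000e-03,  4.000e-03, -1.463e+00]))
(array([ 51.36, -15.53,  23.87]), array([ 1.000e-03,  4.000e-03, -1.463e+00]))
[-6.03997978e-01  4.17206284e-01  1.10307578e+00  2.43040355e-05
  1.61716952e+00 -6.48051993e-01]
```

```bash
python3 -m crank '[2,-0.5,0,0,0,-0.05, 5,-1.5,0,0,0,-0.15, 8,-2.5,0,0,0,-0.25, 12,-3.5,0,0,0,-0.36, 16,-4.5,0,0,0,-0.47, 20,-5.5,0,0,0,-0.58, 24,-6.5,0,0,0,-0.69, 28,-7.5,0,0,0,-0.8, 32,-8.5,0,0,0,-0.91, 36,-9.5,0,0,0,-1.02, 40,-10.5,0,0,0,-1.13, 44,-11.5,0,0,0,-1.24, 48,-12.5,0,0,0,-1.35, 52,-13.4,0,0,0,-1.43, 55,-14.2,0,0,0,-1.463, 57.5,-14.5,0,0,0,-1.463, 58.8,-14.6,0,0,0,-1.463, 58.8,-14.6,0,0,0,-1.463, 58.8,-14.6,0,0,0,-1.463]' 5; python3 -m crank '[0,0,0,0,0,0, 0,0,0,0,0,0]'; python3 -c "
from h import *
print(rel((423,305.2,80),1.507),state()[0]['joints'])"
```

```text
t: 15.58
ee_pos: [422.4, 305.1, 313.9]
tool_rot: [-0.001, 0.031, 1.0, -0.001]
contact_force: [0.3, -0.0, 0.7]
gripper_width: 50.2
grip_force: 0.0
t: 15.75
ee_pos: [423.2, 304.0, 314.7]
tool_rot: [-0.0, 0.033, 0.999, -0.0]
contact_force: [-0.8, 0.7, -0.3]
gripper_width: 49.9
grip_force: 0.0
(array([2.000e-02, 1.400e-01, 2.347e+01]), array([-0.001, -0.001, -0.002])) [ 4.08965758e-01  1.63358653e-01  1.45429235e+00 -5.07593623e-04
  1.52477886e+00 -1.09619616e+00]
```

```bash
python3 -m crank '[0,0.1,1.5,0,0,0, 0,0.15,4,0,0,0, 0,0.15,7,0,0,0, 0,0.15,10,0,0,0, 0,0.15,13,0,0,0, 0,0.15,15.5,0,0,0, 0,0.15,17,0,0,0, 0,0.15,17.5,0,0,0, 0,0.15,17.5,0,0,0]'
python3 - <<'E'
from h import *
import cv2
print(rel((423,305.2,80),1.507))
t=bot.read_camera("top");s=bot.read_camera("scene")
a=cv2.resize(t[200:260,140:240,::-1],(500,300),interpolation=2);b=cv2.resize(s[130:230,310:430,::-1],(300,250),interpolation=2)
b=cv2.resize(s[130:230,320:400,::-1],(240,300),interpolation=2)
cv2.imwrite("pics/g3.png",cv2.hconcat([a,b]))
E
```

```text
t: 16.5
ee_pos: [422.6, 305.5, 138.9]
tool_rot: [-0.001, 0.033, 0.999, -0.001]
contact_force: [-0.1, 0.3, 1.0]
gripper_width: 49.9
grip_force: 0.0
(array([-0.05, -0.02,  5.89]), array([-0.001, -0.002, -0.002]))
```

View pics/g3.png

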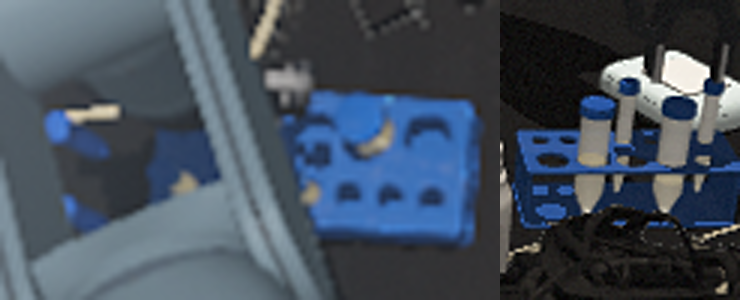

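Run:
```python
from h import *
import cv2
print(proj("scene",[[422.6,305.5,139],[422.6,305.5,121],[422.6,305.5,150],[422.6,335.5,145],[422.6,275.5,145]]).round(1))
s=bot.read_camera("scene")
cv2.imwrite("pics/g3b.png",cv2.resize(s[120:180,350:410,::-1],(600,600),interpolation=2))
```

```text
[[380.3 156.9]
 [379.4 162.9]
 [380.8 153.2]
 [391.2 154.5]
 [369.9 155.2]]
```

View pics/g3b.png

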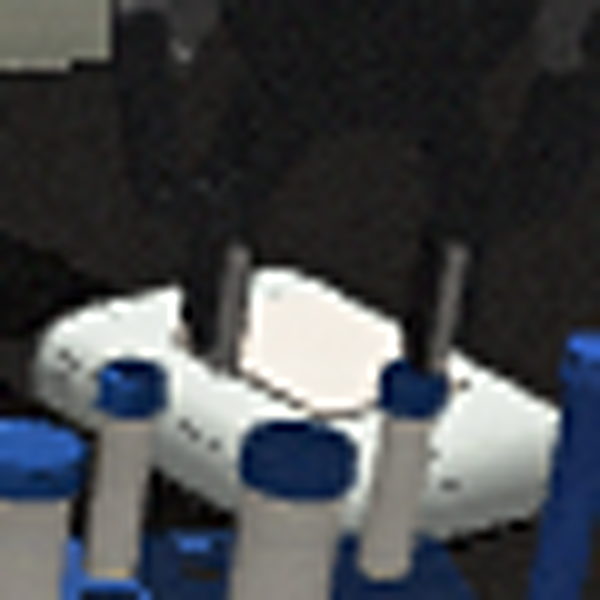

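The tube cap is at crop (298,455), where calibration puts it. The finger gap is centred on it to within a few mm, so I'll open slightly wider and descend.

```bash
python3 -m crank '[0,0,0.5,0,0,0, 0,0,1.5,0,0,0, 0,0,3,0,0,0, 0,0,4.5,0,0,0, 0,0,5.5,0,0,0, 0,0,5.9,0,0,0, 0,0,5.9,0,0,0, 0,0,5.9,0,0,0]' 5.8; python3 -m crank '[0,0,0,0,0,0, 0,0,0,0,0,0, 0,0,0,0,0,0, 0,0,0,0,0,0, 0,0,0,0,0,0, 0,0,0,0,0,0, 0,0,0,0,0,0]' 2.4 20
```

```text
t: 17.32
ee_pos: [423.1, 306.9, 81.2]
tool_rot: [0.0, 0.032, 0.999, 0.0]
contact_force: [0.0, -0.1, -0.0]
gripper_width: 58.0
grip_force: 0.0
t: 17.9
ee_pos: [423.4, 306.5, 81.8]
tool_rot: [0.001, 0.032, 0.999, -0.0]
contact_force: [-0.4, -4.0, 5.6]
gripper_width: 29.0
grip_force: 19.9
```

```bash
python3 -m crank '[0,0,-0.5,0,0,0, 0,0,-1.5,0,0,0, 0,0,-3.5,0,0,0, 0,0,-6,0,0,0, 0,0,-9,0,0,0, 0,0,-12,0,0,0, 0,0,-15,0,0,0, 0,0,-18,0,0,0, 0,0,-21,0,0,0, 0,0,-23.5,0,0,0, 0,0,-25,0,0,0, 0,0,-25.5,0,0,0, 0,0,-25.5,0,0,0, 0,0,-25.5,0,0,0]' - 25;  python3 -c "
from h import *
print(rel((590,-166.1,330),0.044)); print(rel((590,-166.1,83),0.044))"
```

```text
t: 19.07
ee_pos: [422.5, 306.9, 335.5]
tool_rot: [-0.0, 0.032, 0.999, 0.0]
contact_force: [0.6, -0.6, -0.9]
gripper_width: 28.5
grip_force: 24.9
(array([-19.72, -46.14,   0.53]), array([-1.000e-03, -1.000e-03,  1.463e+00]))
(array([-19.74, -46.13,  25.23]), array([-1.000e-03, -1.000e-03,  1.463e+00]))
```

```bash
python3 -m crank '[-0.5,-1,0,0,0,0.05, -1.2,-3,0,0,0,0.15, -2.4,-5.5,0,0,0,0.26, -3.8,-9,0,0,0,0.37, -5.2,-12,0,0,0,0.48, -6.6,-15.5,0,0,0,0.59, -8.2,-19,0,0,0,0.7, -9.7,-22.5,0,0,0,0.81, -11,-26,0,0,0,0.92, -12.6,-29.5,0,0,0,1.03, -14,-33,0,0,0,1.14, -15.6,-36.5,0,0,0,1.25, -17,-40,0,0,0,1.35, -18.2,-43,0,0,0,1.42, -19.2,-45,0,0,0,1.463, -19.7,-46.1,0,0,0,1.463, -19.7,-46.1,0,0,0,1.463, -19.7,-46.1,0,0,0,1.463, -19.7,-46.1,0,0,0,1.463]'; python3 -c "
from h import *
print(rel((590,-166.1,150),0.044)); print(rel((590,-166.1,85),0.044))"
```

```text
t: 20.65
ee_pos: [589.7, -164.2, 335.6]
tool_rot: [-0.001, 0.691, 0.723, 0.0]
contact_force: [0.5, 0.9, -0.6]
gripper_width: 28.7
grip_force: 24.9
(array([-0.22,  0.04, 18.56]), array([-0.001, -0.001,  0.002]))
(array([-0.23,  0.05, 25.06]), array([-0.001, -0.001,  0.002]))
```

```bash
python3 -m crank '[-0.1,0,1,0,0,0, -0.2,0,3,0,0,0, -0.2,0,6,0,0,0, -0.2,0,9.5,0,0,0, -0.2,0,13,0,0,0, -0.2,0,16,0,0,0, -0.2,0,18.5,0,0,0, -0.2,0,19.8,0,0,0, -0.2,0,20.3,0,0,0, -0.2,0,20.3,0,0,0, -0.2,0,20.3,0,0,0]'
python3 - <<'E'
from h import *
import cv2
print(rel((590,-166.1,84),0.044))
t=bot.read_camera("top");s=bot.read_camera("scene")
a=cv2.resize(t[140:220,300:400,::-1],(400,320),interpolation=2);b=cv2.resize(s[150:230+20,100:225,::-1],(400,320),interpolation=2)
cv2.imwrite("pics/p3.png",cv2.hconcat([a,b]))
E
```

```text
t: 21.57
ee_pos: [590.6, -167.2, 133.9]
tool_rot: [0.001, 0.691, 0.723, 0.0]
contact_force: [0.2, 0.3, -0.2]
gripper_width: 28.7
grip_force: 24.9
(array([ 0.12, -0.06,  4.99]), array([0.001, 0.001, 0.001]))
```

View pics/p3.png

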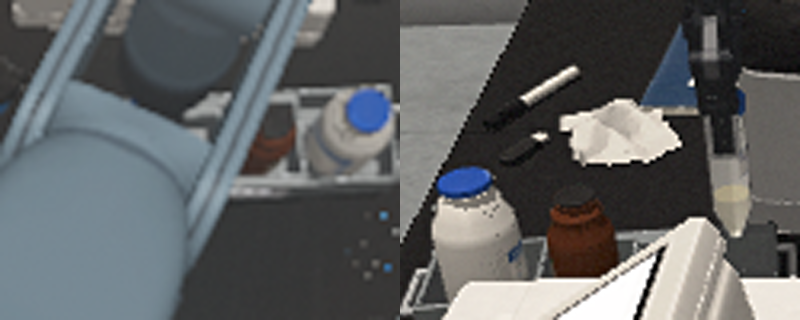

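Both bottles stand upright in their bays, and the tube hangs straight above the end small bay. I'll lower it.

```bash
python3 -m crank '[0.1,-0.05,1,0,0,0, 0.1,-0.05,2,0,0,0, 0.1,-0.05,3.2,0,0,0, 0.1,-0.05,4.1,0,0,0, 0.1,-0.05,4.6,0,0,0, 0.1,-0.05,4.8,0,0,0, 0.1,-0.05,4.8,0,0,0, 0.1,-0.05,4.8,0,0,0]'; python3 -m crank '[0,0,0.1,0,0,0, 0,0,0.15,0,0,0, 0,0,0.2,0,0,0, 0,0,0.2,0,0,0]'
```

```text
t: 22.33
ee_pos: [589.8, -166.9, 84.8]
tool_rot: [-0.0, 0.691, 0.722, 0.0]
contact_force: [0.3, -0.5, 0.3]
gripper_width: 28.7
grip_force: 24.7
t: 22.67
ee_pos: [590.0, -167.0, 83.7]
tool_rot: [0.0, 0.691, 0.723, 0.0]
contact_force: [-1.4, 0.5, 3.9]
gripper_width: 28.6
grip_force: 25.2
```

```bash
python3 -m crank '[0,0,0,0,0,0, 0,0,0,0,0,0, 0,0,0,0,0,0, 0,0,0,0,0,0, 0,0,0,0,0,0]' 4.8; python3 -m crank '[0,0,-1,0,0,0, 0,0,-3,0,0,0, 0,0,-6,0,0,0, 0,0,-9,0,0,0, 0,0,-13,0,0,0, 0,0,-17,0,0,0, 0,0,-20,0,0,0, 0,0,-22.5,0,0,0, 0,0,-24,0,0,0, 0,0,-24,0,0,0, 0,0,-24,0,0,0]'; python3 -c "
from h import *
print(rel((418.5,231,325),1.507)); print(rel((418,231,81),1.507))"
```

```text
t: 23.08
ee_pos: [589.6, -166.8, 82.9]
tool_rot: [-0.0, 0.691, 0.722, -0.0]
contact_force: [-1.3, -0.2, 0.2]
gripper_width: 48.3
grip_force: 0.0
t: 24.0
ee_pos: [589.9, -166.9, 324.1]
tool_rot: [0.001, 0.691, 0.723, 0.0]
contact_force: [0.1, -0.8, -0.6]
gripper_width: 47.9
grip_force: 0.0
(array([ 40.5 , -15.37,  -0.16]), array([ 1.000e-03,  2.000e-03, -1.463e+00]))
(array([ 40.53, -15.47,  24.24]), array([ 1.000e-03,  2.000e-03, -1.463e+00]))
```

```bash
python3 -m crank '[1,-0.4,0,0,0,-0.05, 3,-1.2,0,0,0,-0.15, 5.5,-2.1,0,0,0,-0.26, 8.5,-3.2,0,0,0,-0.37, 11.5,-4.4,0,0,0,-0.48, 15,-5.7,0,0,0,-0.59, 18.5,-7,0,0,0,-0.7, 22,-8.4,0,0,0,-0.81, 25.5,-9.7,0,0,0,-0.92, 29,-11,0,0,0,-1.03, 32,-12.2,0,0,0,-1.14, 35,-13.3,0,0,0,-1.25, 37.5,-14.3,0,0,0,-1.35, 39.5,-15,0,0,0,-1.42, 40.4,-15.4,0,0,0,-1.463, 40.4,-15.4,0,0,0,-1.463, 40.4,-15.4,0,0,0,-1.463, 40.4,-15.4,0,0,0,-1.463]' 5.8
python3 - <<'E'
from h import *
import cv2
print(rel((418.3,230,81),1.507))
s=bot.read_camera("scene");print(s.shape)
a=cv2.resize(s[140:240,105:225,::-1],(480,400),interpolation=2)
cv2.imwrite("pics/chk.png",a)
E
```

```text
t: 25.5
ee_pos: [418.4, 229.0, 322.4]
tool_rot: [-0.0, 0.033, 0.999, -0.001]
contact_force: [-0.4, -0.4, -0.1]
gripper_width: 58.1
grip_force: 0.0
(array([-0.  ,  0.12, 24.14]), array([-0.001, -0.001, -0.002]))
(420, 560, 3)
```

View pics/chk.png

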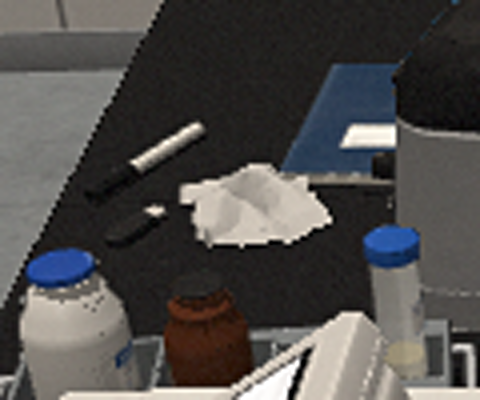

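The first tube stands upright in the end bay at (395,300), and both bottles are fine. Now for the second tube.

```bash
python3 -m crank '[0,0.1,1.5,0,0,0, 0,0.1,4,0,0,0, 0,0.1,7,0,0,0, 0,0.1,10,0,0,0, 0,0.1,13,0,0,0, 0,0.1,16,0,0,0, 0,0.1,18.5,0,0,0, 0,0.1,20.5,0,0,0, 0,0.1,22.3,0,0,0, 0,0.1,23.6,0,0,0, 0,0.1,24.1,0,0,0, 0,0.1,24.1,0,0,0, 0,0.1,24.1,0,0,0]'; python3 -m crank '[0,0,0,0,0,0, 0,0,0,0,0,0, 0,0,0,0,0,0, 0,0,0,0,0,0, 0,0,0,0,0,0, 0,0,0,0,0,0, 0,0,0,0,0,0]' 2.4 20
```

```text
t: 26.63
ee_pos: [418.8, 230.5, 82.3]
tool_rot: [0.0, 0.033, 0.999, -0.0]
contact_force: [-0.3, -0.4, 0.2]
gripper_width: 58.1
grip_force: 0.0
t: 27.22
ee_pos: [419.0, 231.2, 83.0]
tool_rot: [0.001, 0.032, 0.999, 0.0]
contact_force: [0.1, -0.4, 6.0]
gripper_width: 28.9
grip_force: 22.5
```

```bash
python3 -m crank '[0,0,-0.5,0,0,0, 0,0,-1.5,0,0,0, 0,0,-3.5,0,0,0, 0,0,-6,0,0,0, 0,0,-9,0,0,0, 0,0,-12,0,0,0, 0,0,-15,0,0,0, 0,0,-18,0,0,0, 0,0,-21,0,0,0, 0,0,-23.5,0,0,0, 0,0,-25,0,0,0, 0,0,-25.5,0,0,0, 0,0,-25.5,0,0,0, 0,0,-25.5,0,0,0]' - 25;  python3 -c "
from h import *
print(rel((592.2,-217.1,335),0.044))"
```

```text
t: 28.38
ee_pos: [417.5, 230.9, 336.4]
tool_rot: [-0.001, 0.032, 0.999, -0.0]
contact_force: [0.7, -0.0, -1.4]
gripper_width: 29.1
grip_force: 24.9
(array([-20.28, -43.6 ,   0.13]), array([-1.000e-03, -1.000e-03,  1.463e+00]))
```

```bash
python3 -m crank '[-0.5,-1,0,0,0,0.05, -1.3,-2.8,0,0,0,0.15, -2.4,-5.2,0,0,0,0.26, -4,-8.5,0,0,0,0.37, -5.3,-11.4,0,0,0,0.48, -6.8,-14.6,0,0,0,0.59, -8.4,-18,0,0,0,0.7, -9.9,-21.3,0,0,0,0.81, -11.4,-24.6,0,0,0,0.92, -13,-28,0,0,0,1.03, -14.5,-31.2,0,0,0,1.14, -16,-34.5,0,0,0,1.25, -17.5,-37.7,0,0,0,1.35, -18.8,-40.5,0,0,0,1.42, -19.8,-42.6,0,0,0,1.463, -20.3,-43.6,0,0,0,1.463, -20.3,-43.6,0,0,0,1.463, -20.3,-43.6,0,0,0,1.463, -20.3,-43.6,0,0,0,1.463]'; python3 -c "
from h import *
print(rel((592.2,-217.1,134),0.044))"
```

```text
t: 29.97
ee_pos: [592.5, -215.4, 336.7]
tool_rot: [-0.001, 0.691, 0.723, 0.0]
contact_force: [-0.8, -0.3, -0.2]
gripper_width: 28.4
grip_force: 25.0
(array([-1.900e-01, -1.000e-02,  2.027e+01]), array([-0.001, -0.001,  0.002]))
```

```bash
python3 -m crank '[-0.1,0,1,0,0,0, -0.1,0,3,0,0,0, -0.1,0,6,0,0,0, -0.1,0,9.5,0,0,0, -0.1,0,13,0,0,0, -0.1,0,16,0,0,0, -0.1,0,18.5,0,0,0, -0.1,0,19.8,0,0,0, -0.1,0,20.2,0,0,0, -0.1,0,20.2,0,0,0, -0.1,0,20.2,0,0,0]'
python3 - <<'E'
from h import *
import cv2
print(rel((592.2,-217.1,85),0.044))
s=bot.read_camera("scene")
cv2.imwrite("pics/p4.png",cv2.resize(s[140:240,105:225,::-1],(480,400),interpolation=2))
E
```

```text
t: 30.88
ee_pos: [593.4, -217.6, 136.1]
tool_rot: [0.001, 0.691, 0.723, 0.0]
contact_force: [0.0, -0.1, 0.1]
gripper_width: 28.7
grip_force: 25.0
(array([ 0.05, -0.12,  5.11]), array([0.001, 0.001, 0.001]))
```

View pics/p4.png

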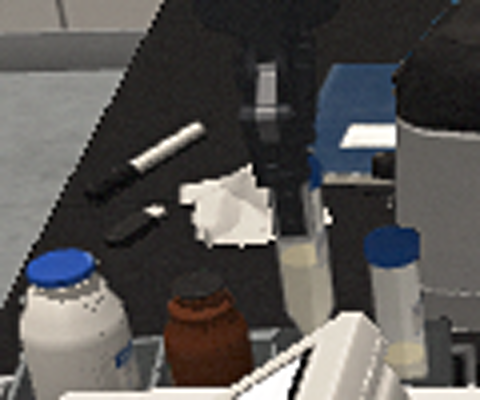

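The second tube hangs upright over the remaining small bay, with clear gaps to its neighbours.

```bash
python3 -m crank '[0.05,-0.1,1,0,0,0, 0.05,-0.1,2,0,0,0, 0.05,-0.1,3.2,0,0,0, 0.05,-0.1,4.2,0,0,0, 0.05,-0.1,4.7,0,0,0, 0.05,-0.1,4.95,0,0,0, 0.05,-0.1,4.95,0,0,0, 0.05,-0.1,4.95,0,0,0]'; python3 -m crank '[0,0,0.1,0,0,0, 0,0,0.15,0,0,0, 0,0,0.2,0,0,0, 0,0,0.2,0,0,0]'
```

```text
t: 31.6
ee_pos: [591.9, -217.6, 85.2]
tool_rot: [-0.0, 0.691, 0.722, -0.0]
contact_force: [0.8, 0.2, 0.1]
gripper_width: 28.5
grip_force: 24.8
t: 31.93
ee_pos: [592.2, -217.9, 85.0]
tool_rot: [0.001, 0.691, 0.723, -0.0]
contact_force: [-3.2, 0.7, 8.7]
gripper_width: 28.2
grip_force: 26.0
```

```bash
python3 -m crank '[0,0,0,0,0,0, 0,0,0,0,0,0, 0,0,0,0,0,0, 0,0,0,0,0,0, 0,0,0,0,0,0]' 4.8; python3 -m crank '[0,0,-1,0,0,0, 0,0,-3,0,0,0, 0,0,-6,0,0,0, 0,0,-9,0,0,0, 0,0,-13,0,0,0, 0,0,-17,0,0,0, 0,0,-20,0,0,0, 0,0,-22.5,0,0,0, 0,0,-24,0,0,0, 3,-1,-24,0,0,0, 7,-3,-24,0,0,0, 11,-5,-24,0,0,0, 15,-8,-24,0,0,0, 19,-10,-24,0,0,0, 23,-12,-24,0,0,0, 26,-14,-24,0,0,0, 28,-15,-24,0,0,0, 28,-15,-24,0,0,0, 28,-15,-24,0,0,0]'
python3 - <<'E'
from h import *
import cv2
t=bot.read_camera("top");s=bot.read_camera("scene")
a=cv2.resize(t[150:260,140:410,::-1],(800,326),interpolation=2);b=cv2.resize(s[140:235,105:425,::-1],(800,238),interpolation=2)
cv2.imwrite("pics/end.png",cv2.vconcat([a,b]))
E
```

```text
t: 32.35
ee_pos: [591.9, -217.5, 83.2]
tool_rot: [-0.0, 0.691, 0.722, -0.0]
contact_force: [0.7, 0.4, -0.4]
gripper_width: 48.1
grip_force: 0.0
t: 33.93
ee_pos: [428.9, 57.0, 324.9]
tool_rot: [0.001, 0.69, 0.724, 0.001]
contact_force: [1.1, -0.4, 0.5]
gripper_width: 48.1
grip_force: 0.0
```

View pics/end.png

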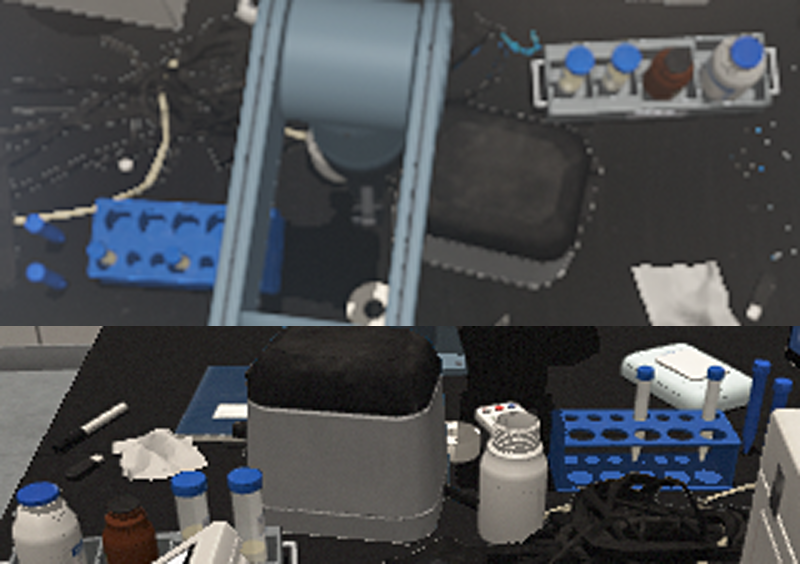

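All four vessels stand upright in their bays (top view: tubes at (578,58) and (625,58), amber at (670,70), white at (745,55)). The slim tubes, open bottle and look-alikes are undisturbed.

```bash
python3 -c "
from station import bot
print(bot.hand_in())"
```

```text
the job is handed in; nothing more can be done
None
```

The carrier is packed and handed in at about 34 s: all four vessels stand upright in their own bays in the last pictures, and the slim tubes and uncapped bottle were left where they stood.

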